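# Prove the earth-leakage trip, then switch the bench outlets on

## Robot

A 6-joint arm with a two-finger parallel gripper is mounted at the origin on the work surface. World frame = base frame: x ahead of the robot, y to its left, z up, the work surface at z = 0. Lengths are in m, angles in rad, forces in N, time in s.
With the tool pointing down it reaches from about 0.35 to 1 m from the base axis. Payload 7.1 kg.
Tool frame: the origin (TCP) lies midway between the tips of the shut fingers; the grasp point (between the pads) lies 19 mm behind it (bot.grasp_offset is the distance from the TCP to the grasp point, in m); z points along the fingers, y is the direction in which the jaws open and shut (so a half turn about z gives the same grasp; the last joint's range is limited). The gripper opens to 85 mm and grips with 20 to 120 N. Pads are 22 mm wide; open, the fingers measure 114 mm over their backs; the gripper's body (76 mm by 85 mm) begins 54 mm behind the grasp point. The pads swing forward as they close: fully open they stand 13 mm farther back than shut.
Start: joints at [1.098, 0.423, 1.63, -0, 1.089, -0.019], TCP at [0.274, 0.562, 0.231] pointing down, gripper open.
Joint ranges: [-3, 3], [-0.9, 2.11], [0.09, 2.58], [-1.31, 4.45], [0.11, 2.69], [-2.54, 2.54]. Speed limits (rad/s): [2.39, 2.39, 3.01, 3.14, 3.14, 3.14].

## Interface

Orientations are given as a unit quaternion [w, x, y, z].
In Python, from cell import bot gives the robot as it stands. The module is installed in compiled form; this text tells all that it offers.
- The arm moves only by the tool play_rows, never from a script. Its argument "targets" is a list of rows, each an object of numbers: "dx", "dy", "dz": the shift along the tool's x, y, z in m; "roll": the turn about the tool's z in degrees; "jaw": the gripper command: -1 is fully open, 1 is shut, values between are in proportion. In form: [{"dx": .., "dy": .., "dz": .., "roll": .., "jaw": ..}, ...]. A call has 1 to 5 rows; each row is the pose to reach, as a shift and turn from the pose commanded when the call began, along the tool's axes at that moment; what a row does not reach only later rows make up. A row lasts 1/8 s, in which the tool goes at most 62.5 mm and 10.7 degrees, less where a joint would pass 70% of its speed; a pose out of reach is approached as far as the arm can. A call with a gripper value outside its range is refused whole. The fingers move at their own pace and stop on an object; "squeeze" is the grip in N (left out, the last holds). Time passes only in rows, so rows that repeat a pose let the fingers close. It gives the time, the measured TCP pose, the force and the opening at its end, in the units of the state.
- bot.get_state(): the state, without advancing time (a new reading comes with each control period).
- bot.grab_frame(name): name is "side" or "top"; returns the picture (480x640x3 uint8, red, green, blue); there is no depth.
- bot.calibration(name): a dict with "K" (3x3 intrinsics, pixels), "T" (4x4, takes a point from camera to world coordinates). Camera axes: x right, y down, z forward; pixel columns grow to the right and rows downward; lengths in m; the calibration is good to about 2 mm. A picture is of the moment at which its call begins. calibration takes no time and is no camera call.
- bot.job_done(): hands the job in, once; it reports no verdict.
Trained networks look in the newest picture that a camera, given by its name, has taken for a name from the list of things; names that differ only in an ending like _2 or _b are one class to them, and where a whole thing is asked for, a point or a joint stands for the part that bears it (a point fixed in the world has none). Each returns a list of dicts, best first, with "conf" (0 to 1); they miss things now and then, are a little off and sometimes report something else, mostly with a low value. They report only what shows in the picture. A call takes as long as a camera call.
- bot.look_for(label, camera): "centre" ([x, y, z] in m, in the coordinates of the camera as it stood for that picture, good to about 4 mm: the middle of the surface that is visible of it).
- bot.masks_of(label, camera): "region" (480x640 bool, what is visible of it).
- bot.mark_of(label, camera): "centre" ([x, y, z] in m, in the coordinates of the camera as it stood for that picture, good to about 4 mm: a listed point, or the origin of a listed thing).
The state is a dict: "time": time; "qpos": joint angles; "qd": joint speeds; "joint_efforts": joint torques, N m; "position": TCP position; "eef_rot": TCP orientation; "contact_force": force on the tool from outside, world axes, zero at the start; "torque": the same for the moment, N m; "opening": finger opening in m.
Only numpy, scipy, OpenCV 4.12 (cv2) and the standard library are available. Lean on these libraries where they do the work, as an engineer would, in place of code of your own. Each camera call takes 0.05 s, during which the arm holds its last target.

## Task

Before work starts on this repair bench, prove the safety trip of its power unit with the fingertips: press the small round test button until the square reset button beside it pops up, then press the reset button fully home so that it stays down, and only after that switch the outlets on by pressing down the raised half of the rocker until it stays down. Pick nothing up, and leave the other things on the bench where they stand.

Things in the scene. Friction and masses are not known exactly. Their poses are not given: they have to be found in the camera images.
- unit: fixed bench power unit: a low aluminium channel 112 mm wide (x), 416 mm long with its grey end caps (y), 60 mm high (caps 64 mm). Origin: centre of its underside, on the bench; x across it (away from the robot at yaw 0), y along it, z up. On top, along y, sit four white plates, 94 mm apart, in any order: trip module, switch module and two double outlets
- trip_module: white plate 84 mm (x) by 90 mm (y), face 64 mm above the bench, with one round and one square grey button; origin 6 mm below the centre of its face, axes parallel to the unit's
- switch_module: white plate of the same size and height with one grey rocker in its middle; origin 6 mm below the centre of its face, axes parallel to the unit's
- test_top (a point): centre of the top of the test button: a round grey button 18 mm in diameter on the trip module, standing 6 mm above the plate when free (70 mm above the bench). 46 mm along y from the reset button (on its +y side)
- test_button (a joint): how far the test button is pressed down (m): 0 free, 0.004 at its stop. Springs back. The trip comes at about 0.003, before the stop; the push needed rises to about 4 N early on and then drops
- reset_top (a point): centre of the top of the reset button: a square grey button 26 x 26 mm on the trip module; its top is 3 mm above the plate when home (67 mm above the bench), 9 mm when popped up
- reset_button (a joint): how far the reset button stands out (m): 0 home and latched, 0.006 popped up (tripped). It snaps to either end from the middle and stays; pushing it down takes about 1.5 N until it snaps. Starts home; pressing the test button lifts it off its latch. It does not stay home while the test button is held in
- rocker_far_half (a point): point on the top face of the outlet rocker, mid-width, 14 mm from its pivot towards the unit's +x side: about 73 mm above the bench when off, 69 mm when on. The rocker is a flat grey paddle, 44 mm (x) by 34 mm (y), pivoting at mid-length about a line along y 7 mm below its face. This half starts raised and is the half to press. z: normal to the face
- outlet_rocker (a joint): angle of the outlet rocker (rad): 0 off (its +x half raised), 0.30 on (its +x half down). It snaps to either end past the middle and stays; about 2 to 3 N at 14 mm from the pivot
- screwdriver_grip (a point): handle of a loose screwdriver, about 190 mm long, lying on the bench on the robot's side of the unit; leave it alone
- bottle_mid (a point): middle of a loose amber solvent bottle, 54 mm in diameter and 105 mm tall, standing off the +y end of the unit; leave it alone
- tray_mid (a point): middle of a loose open white screw tray, 100 x 75 x 28 mm, off the -y end of the unit; leave it alone
- spool_mid (a point): middle of a loose solder spool, 54 mm in diameter and 40 mm tall, standing on end beyond the unit; leave it alone

How it is judged:
On the way, in this order (a step that is already met when the one before it is completed fails the run):
1. the test button has tripped the unit: the reset button stands popped up, the outlets still off (value of joint reset_button above 0.0045 m and value of joint outlet_rocker below 0.1 rad), for 0.1 s.
2. the reset button is pressed home and latched, the outlets still off (value of joint reset_button below 0.001 m and value of joint outlet_rocker below 0.1 rad), for 0.1 s.
3. the outlet rocker is on (value of joint outlet_rocker above 0.25 rad), for 0.1 s.
At the end, for the whole second after the job is handed in: the reset button is home (within 1 mm), the test button is free (within 1 mm of its rest) and the outlet rocker is on (over 0.25 of 0.30 rad) (value of joint each of reset_button, test_button below 0.001 m and value of joint outlet_rocker above 0.25 rad); the robot touches nothing.
It fails at once if the outlets are switched on before the trip has been proved and reset, or the trip is out with the outlets on (value of joint outlet_rocker above 0.2 rad and value of joint reset_button above 0.003 m).
It fails at once if a bystander (screwdriver, bottle, tray or spool) is moved or lifted by more than 15 mm (distance of any of screwdriver_grip, bottle_mid, tray_mid, spool_mid from where it was at the start of the episode above 0.015 m).
It fails at once if the arm or the gripper's body, not the fingers, bears on a module of the unit with over 2 N (contact force between the arm and trip_module above 2 N or contact force between the arm and switch_module above 2 N).
It also fails if it takes over 40 s, if anything falls off the work surface, if the arm or the gripper's body presses on something with over 40 N, if the wrist force passes 120 N, or if a joint passes its speed limit or range.

## Working session

There is one attempt and no reset: what is moved stays moved. The work goes in short steps, Python scripts to look and compute and a tool call to move; the robot and the scene stay as the last step left them, time stands still between calls to the robot, and variables do not carry over. Pictures are saved under pics/ and viewed, and the job is handed in when it is done.

Besides the shell and the picture viewer there is one more tool, called after "Emit:" as name([rows], argument=value, ...), one row to a line, values as JSON. play_rows: Moves the arm, as the interface text tells. Its arguments: {"type":"object","properties":{"targets":{"type":"array"},"squeeze":{"type":"number"}},"required":["targets"]}

```bash
mkdir -p pics
cat > h.py <<'E'
import numpy as np, cv2
from cell import bot
def w(cam,p):
    T=np.array(bot.calibration(cam)["T"]); return (T@np.append(p,1))[:3]
def pix(cam,P):
    c=bot.calibration(cam);T=np.linalg.inv(np.array(c["T"]));q=T@np.append(P,1);u=np.array(c["K"])@q[:3];return u[:2]/u[2]
def ray(cam,u,v,z):
    c=bot.calibration(cam);T=np.array(c["T"]);d=T[:3,:3]@np.linalg.inv(np.array(c["K"]))@np.array([u,v,1]);o=T[:3,3];return o+d*(z-o[2])/d[2]
def save(cam,n):
    f=np.array(bot.grab_frame(cam));cv2.imwrite(f"pics/{n}.png",f[:,:,::-1]);return f
E
python3 - <<'E'
from h import *
s=bot.get_state();print(s)
for c in("top","side"):
    save(c,c+"0")
    for l in("test_top","reset_top","rocker_far_half","trip_module","switch_module","unit"):
        for r in bot.mark_of(l,c)[:2]:
            P=w(c,r["centre"]);print(c,l,round(r["conf"],2),P.round(4),pix(c,P).round())
E
```

```text
{'time': 0.0, 'qpos': array([ 1.09799940e+00,  4.23842006e-01,  1.63068864e+00,  1.28922082e-05,
        1.08857865e+00, -1.89866751e-02]), 'qd': array([-2.97502161e-04,  8.90836560e-04, -3.04692500e-05, -1.38353435e-03,
        2.88068637e-04, -1.20701329e-03]), 'joint_efforts': array([-2.14056672e-03, -5.57384920e+01, -2.81743419e+01, -2.41212292e-04,
        7.44773570e-03, -1.45893563e-05]), 'position': array([0.27371658, 0.56127591, 0.23054549]), 'eef_rot': array([-1.90128854e-04,  2.24965912e-01,  9.74366340e-01, -7.34122485e-04]), 'contact_force': array([-0.11266192, -0.21741913, -0.62996921]), 'torque': array([-0.02229291, -0.01288739,  0.05932031]), 'opening': 0.08544181119773404}
top test_top 0.66 [ 0.5526 -0.2549  0.0167] [447. 249.]
top test_top 0.64 [0.5583 0.1161 0.0724] [274. 247.]
top reset_top 0.52 [0.5601 0.0685 0.0693] [297. 246.]
top trip_module 0.76 [0.5555 0.0905 0.061 ] [287. 249.]
top switch_module 0.85 [0.5591 0.0025 0.0645] [329. 246.]
top unit 0.65 [0.5564 0.0452 0.0014] [309. 252.]
side test_top 0.54 [0.5583 0.114  0.0646] [305. 226.]
side test_top 0.47 [0.5598 0.0925 0.0602] [307. 235.]
side reset_top 0.66 [0.5621 0.0696 0.0684] [309. 239.]
side reset_top 0.43 [0.5468 0.345  0.0499] [291. 166.]
side rocker_far_half 0.88 [ 5.718e-01 -1.000e-04  7.440e-02] [319. 262.]
side trip_module 0.77 [0.5594 0.0938 0.0591] [307. 235.]
side switch_module 0.94 [ 0.5631 -0.0015  0.0587] [314. 269.]
```

View pics/top0.png

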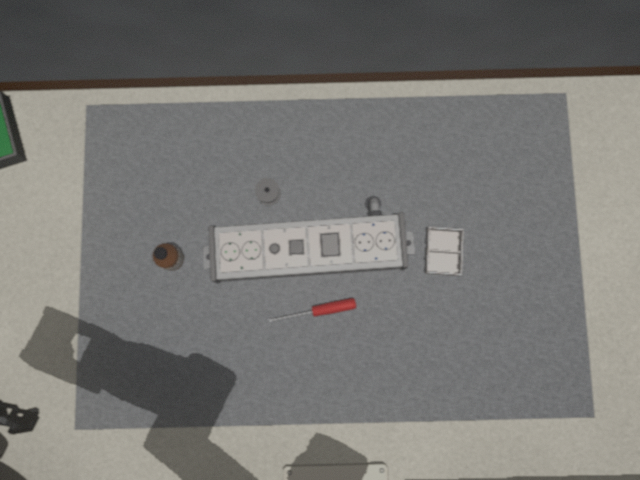

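View pics/side0.png

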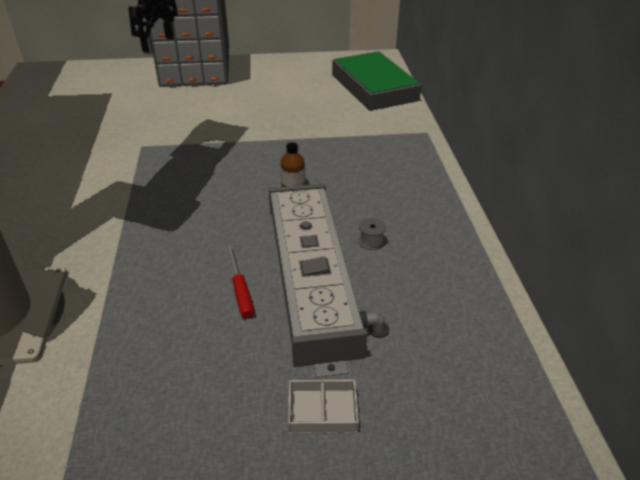

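The top view shows the unit spanning (212,253) to (405,240). The round button is at about (274,248), the square at (296,247) and the rocker at (330,245). The side view agrees. Next I'll refine these with masks.

Run:
```python
from h import *
for c in("top","side"):
    f=save(c,c+"1")
    P=dict(top=(205,205,215,85),side=(255,175,125,190))[c]
    x,y,ww,hh=P
    g=f[y:y+hh,x:x+ww,::-1];k=dict(top=3.7,side=3)[c]
    cv2.imwrite(f"pics/{c}1z.png",cv2.resize(g,None,fx=k,fy=k,interpolation=cv2.INTER_CUBIC))
    for l,z in(("test_top",.07),("reset_top",.067),("outlet_rocker",.071),("trip_module",.064),("switch_module",.064)):
        for r in bot.masks_of(l,c)[:2]:
            m=r["region"];v,u=np.nonzero(m);a=ray(c,u.mean(),v.mean(),z)
            print(c,l,round(r["conf"],2),m.sum(),u.mean().round(1),v.mean().round(1),a.round(4))
    print(np.array(bot.calibration(c)["T"])[:3,3], np.array(bot.calibration(c)["K"])[0,0])
```

```text
top reset_top 0.43 128 296.2 246.3 [0.5594 0.0707 0.067 ]
top outlet_rocker 0.78 341 330.0 244.0 [ 5.619e-01 -4.000e-04  7.100e-02]
top trip_module 0.58 1689 285.6 247.6 [0.5575 0.0931 0.064 ]
top switch_module 0.75 1754 330.3 244.9 [ 0.561  -0.0011  0.064 ]
[0.37654383 0.00927259 1.3370316 ] 611.9080234933544
side test_top 0.5 46 305.9 223.9 [0.5595 0.1124 0.07  ]
side outlet_rocker 0.56 355 314.7 265.2 [ 0.5641 -0.0051  0.071 ]
side trip_module 0.73 6315 323.0 304.4 [ 0.5686 -0.0927  0.064 ]
side trip_module 0.69 1469 307.7 234.6 [0.5605 0.0877 0.064 ]
side switch_module 0.8 1751 315.1 268.7 [ 0.5647 -0.0063  0.064 ]
[ 0.48557828 -0.7566001   0.75844339] 590.8473774449046
```

View pics/top1z.png

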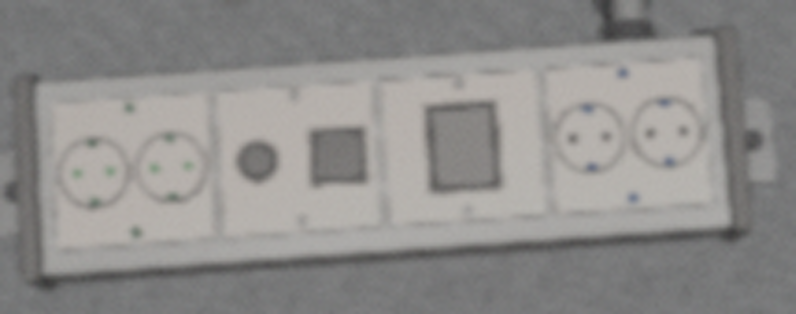

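View pics/side1z.png

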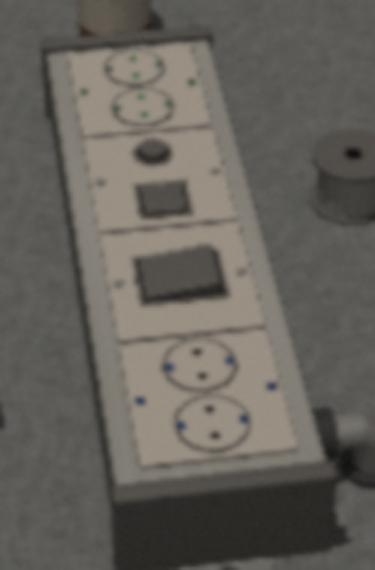

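Run:
```python
from h import *
for n,u,v,z in(("test",257,161,.07),("reset",338,156,.067),("rock",464,147,.071),("TL",38,84,.06),("TR",716,40,.06),("BL",44,276,.06),("BR",728,232,.06)):
    print(n,ray("top",(u+.5)/3.7+204.5,(v+.5)/3.7+204.5,z).round(4))
for n,u,v,z in(("test",152,149,.07),("reset",162,197,.067),("rock",182,272,.071)):
    print(n,ray("side",(u+.5)/3+254.5,(v+.5)/3+174.5,z).round(4))
```

```text
test [0.5561 0.1168 0.07  ]
reset [0.5583 0.0711 0.067 ]
rock [ 5.611e-01 -4.000e-04  7.100e-02]
TL [0.6051 0.2426 0.06  ]
TR [ 0.6213 -0.1466  0.06  ]
BL [0.4948 0.2389 0.06  ]
BR [ 0.5105 -0.1488  0.06  ]
test [0.5583 0.1112 0.07  ]
reset [0.5605 0.0675 0.067 ]
rock [ 0.5651 -0.0055  0.071 ]
```

Emit:
play_rows([
  {"dx": -0.05, "dy": -0.031, "dz": 0, "roll": -6, "jaw": 1},
  {"dx": -0.1, "dy": -0.062, "dz": 0, "roll": -12, "jaw": 1},
  {"dx": -0.15, "dy": -0.093, "dz": 0, "roll": -18, "jaw": 1},
  {"dx": -0.2, "dy": -0.124, "dz": 0, "roll": -24, "jaw": 1},
  {"dx": -0.25, "dy": -0.155, "dz": 0, "roll": -28.4, "jaw": 1},
])

```text
time: 1.92
position: [0.4316, 0.3113, 0.2316]
eef_rot: [0.0, -0.022, 1.0, 0.0]
contact_force: [0.2, 0.3, 0.5]
opening: 0.0003
```

```bash
cat >> h.py <<'E'
from scipy.spatial.transform import Rotation as Ro
def tgt(P):
    s=bot.get_state();q=np.array(s["eef_rot"]);R=Ro.from_quat(q[[1,2,3,0]]).as_matrix()
    print("t",s["time"],"pos",s["position"].round(4),"F",s["contact_force"].round(2),"open",round(s["opening"],4))
    print("yang",np.degrees(np.arctan2(R[1,1],R[0,1])).round(2),"z",R[:,2].round(4),"d",(R.T@(np.array(P)-s["position"])).round(4))
E
python3 -c "
from h import *
tgt([.557,.114,.11])"
```

```text
t 1.925 pos [0.4316 0.3113 0.2316] F [0.22 0.33 0.52] open 0.0003
yang 92.58 z [ 6.e-04  4.e-04 -1.e+00] d [-0.1163 -0.2028  0.1216]
```

Emit:
play_rows([
  {"dx": -0.03, "dy": -0.05, "dz": 0, "roll": 0, "jaw": 1},
  {"dx": -0.06, "dy": -0.1, "dz": 0.02, "roll": 0, "jaw": 1},
  {"dx": -0.09, "dy": -0.15, "dz": 0.05, "roll": 0, "jaw": 1},
  {"dx": -0.116, "dy": -0.203, "dz": 0.09, "roll": 0, "jaw": 1},
  {"dx": -0.116, "dy": -0.203, "dz": 0.122, "roll": 0, "jaw": 1},
])

```text
time: 2.55
position: [0.5572, 0.1122, 0.1088]
eef_rot: [0.001, -0.019, 1.0, 0.0]
contact_force: [-0.4, 0.5, -0.5]
opening: 0.0002
```

```bash
python3 -c "
from h import *
tgt([.557,.114,.078])
for c in ('side','top'):
    f=save(c,c+'2')
    x,y,ww,hh=dict(top=(205,165,215,125),side=(225,100,170,190))[c]
    cv2.imwrite(f'pics/{c}2z.png',cv2.resize(f[y:y+hh,x:x+ww,::-1],None,fx=3,fy=3,interpolation=cv2.INTER_CUBIC))
"
```

```text
t 2.55 pos [0.5572 0.1122 0.1088] F [-0.45  0.46 -0.49] open 0.0002
yang 92.2 z [ 2.5e-03  1.0e-04 -1.0e+00] d [0.0002 0.0018 0.0308]
```

View pics/side2z.png

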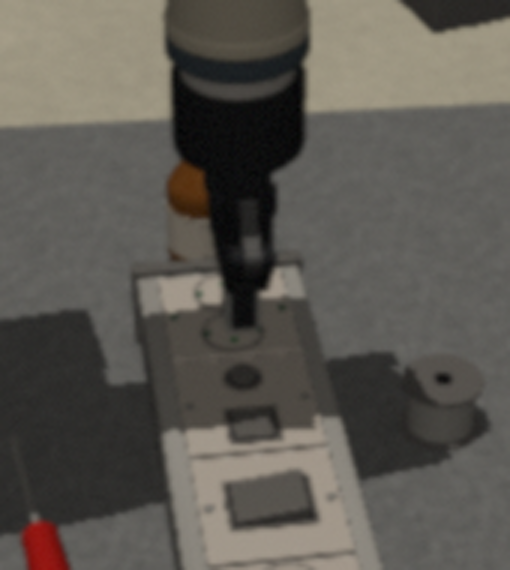

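View pics/top2z.png

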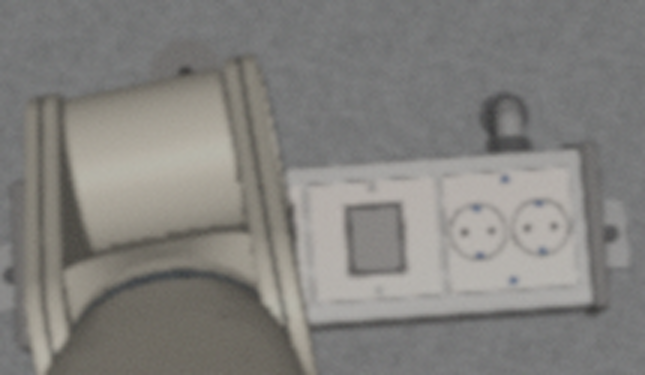

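The side view shows the fingertip at about (306,209) full-frame, directly above the round button at (306,225). The top view is blocked by the arm. I'll lower the tip to just above the button.

Emit:
play_rows([
  {"dx": 0, "dy": 0.001, "dz": 0.017, "roll": 0, "jaw": 1},
  {"dx": 0, "dy": 0.001, "dz": 0.031, "roll": 0, "jaw": 1},
  {"dx": 0, "dy": 0.001, "dz": 0.031, "roll": 0, "jaw": 1},
])

```text
time: 3.02
position: [0.5544, 0.1166, 0.0779]
eef_rot: [-0.001, -0.022, 1.0, -0.0]
contact_force: [0.6, 0.3, 0.5]
opening: -0.0
```

```bash
python3 -c "
from h import *
tgt([.557,.114,.070])
for c in ('side',):
    f=save(c,c+'3')
    x,y,ww,hh=(255,175,100,100)
    cv2.imwrite(f'pics/{c}3z.png',cv2.resize(f[y:y+hh,x:x+ww,::-1],None,fx=5,fy=5,interpolation=cv2.INTER_CUBIC))
    print((pix(c,bot.get_state()['position'])-[x,y]+.5)*5)
"
```

```text
t 3.025 pos [0.5544 0.1166 0.0779] F [0.64 0.31 0.46] open -0.0
yang 92.48 z [-1.1e-03 -2.0e-04 -1.0e+00] d [-0.0025 -0.0027  0.0079]
[243.40734828 223.21710462]
```

View pics/side3z.png

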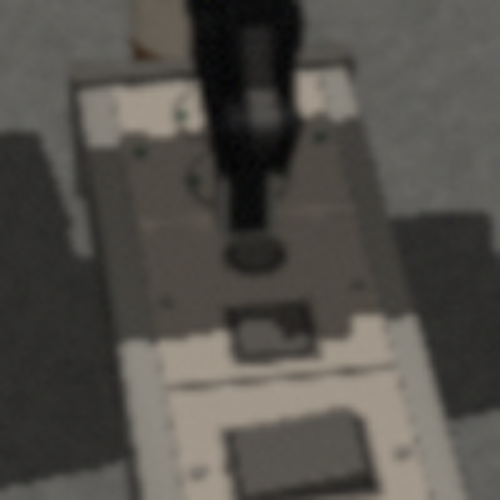

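The tip is about 2 mm to the robot's side of the button's centre: it sits at x≈247 against 255 in the 5x crop. I'll correct that and press in small steps.

Emit:
play_rows([
  {"dx": -0.002, "dy": -0.002, "dz": 0.004, "roll": 0, "jaw": 1},
  {"dx": -0.002, "dy": -0.002, "dz": 0.007, "roll": 0, "jaw": 1},
  {"dx": -0.002, "dy": -0.002, "dz": 0.009, "roll": 0, "jaw": 1},
  {"dx": -0.002, "dy": -0.002, "dz": 0.01, "roll": 0, "jaw": 1},
])

```text
time: 3.58
position: [0.5573, 0.1139, 0.0685]
eef_rot: [0.0, -0.021, 1.0, 0.0]
contact_force: [-0.7, -0.4, 2.4]
opening: -0.0005
```

```bash
python3 -c "
from h import *
tgt([.557,.114,.070])
for c in ('side',):
    f=save(c,c+'4')
    x,y,ww,hh=(255,175,100,100)
    cv2.imwrite(f'pics/{c}4z.png',cv2.resize(f[y:y+hh,x:x+ww,::-1],None,fx=5,fy=5,interpolation=cv2.INTER_CUBIC))
"
```

```text
t 3.575 pos [0.5573 0.1139 0.0685] F [-0.73 -0.43  2.38] open -0.0005
yang 92.4 z [ 3.e-04  0.e+00 -1.e+00] d [ 0.0003  0.0001 -0.0015]
```

View pics/side4z.png

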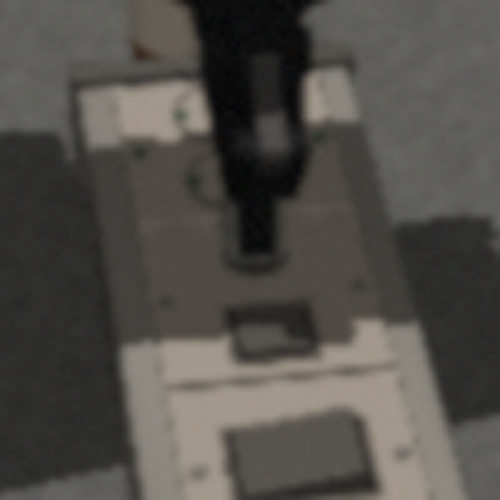

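The fingertip is on the button, centred at x≈257, with about 2.4 N of force. The reset button is still flush at about (272,332), so I'll press further.

Emit:
play_rows([
  {"dx": 0, "dy": 0, "dz": 0.001, "roll": 0, "jaw": 1},
  {"dx": 0, "dy": 0, "dz": 0.002, "roll": 0, "jaw": 1},
  {"dx": 0, "dy": 0, "dz": 0.002, "roll": 0, "jaw": 1},
])

```text
time: 4.0
position: [0.5573, 0.1139, 0.0662]
eef_rot: [0.0, -0.021, 1.0, -0.0]
contact_force: [0.5, 0.6, 1.3]
opening: -0.0001
```

```bash
python3 -c "
from h import *
tgt([.557,.114,.070])
for c in ('side',):
    f=save(c,c+'5')
    x,y,ww,hh=(255,175,100,100)
    cv2.imwrite(f'pics/{c}5z.png',cv2.resize(f[y:y+hh,x:x+ww,::-1],None,fx=5,fy=5,interpolation=cv2.INTER_CUBIC))
"
```

```text
t 4.0 pos [0.5573 0.1139 0.0662] F [0.51 0.56 1.28] open -0.0001
yang 92.4 z [ 2.e-04 -0.e+00 -1.e+00] d [ 0.0003  0.0001 -0.0038]
```

View pics/side5z.png

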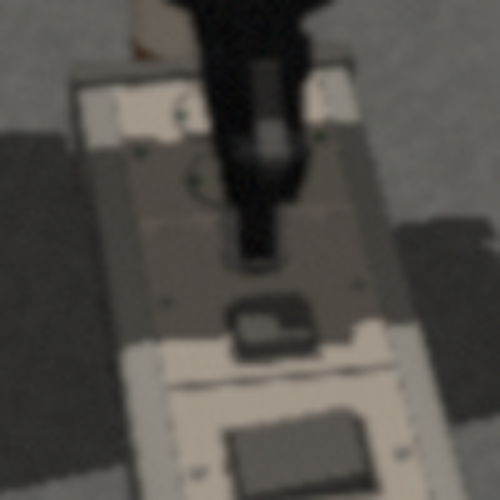

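The reset button has popped up: its top moved from row ~332 to ~318 and the side face now shows. I'll lift off and move 46 mm along to sit over the reset button.

Emit:
play_rows([
  {"dx": 0, "dy": 0, "dz": -0.012, "roll": 0, "jaw": 1},
  {"dx": 0, "dy": 0, "dz": -0.022, "roll": 0, "jaw": 1},
  {"dx": 0, "dy": -0.023, "dz": -0.022, "roll": 0, "jaw": 1},
  {"dx": 0, "dy": -0.046, "dz": -0.02, "roll": 0, "jaw": 1},
  {"dx": 0, "dy": -0.046, "dz": -0.014, "roll": 0, "jaw": 1},
])

```text
time: 4.68
position: [0.5595, 0.067, 0.0812]
eef_rot: [0.001, -0.02, 1.0, 0.0]
contact_force: [0.3, -0.2, 0.9]
opening: -0.0002
```

```bash
python3 -c "
from h import *
tgt([.559,.068,.067])
for c in ('side',):
    f=save(c,c+'6')
    x,y,ww,hh=(255,175,100,100)
    cv2.imwrite(f'pics/{c}6z.png',cv2.resize(f[y:y+hh,x:x+ww,::-1],None,fx=5,fy=5,interpolation=cv2.INTER_CUBIC))
"
```

```text
t 4.675 pos [0.5595 0.067  0.0812] F [ 0.3  -0.22  0.91] open -0.0002
yang 92.29 z [ 1.4e-03  1.0e-04 -1.0e+00] d [0.0005 0.001  0.0142]
```

View pics/side6z.png

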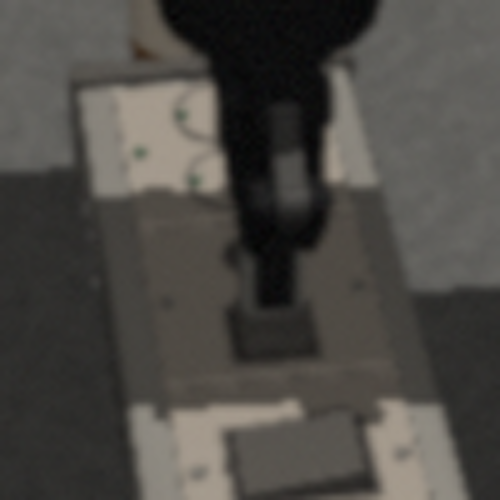

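The tip is centred over the raised reset button at about (275,320). I'll press it home.

Emit:
play_rows([
  {"dx": 0, "dy": 0, "dz": 0.006, "roll": 0, "jaw": 1},
  {"dx": 0, "dy": 0, "dz": 0.01, "roll": 0, "jaw": 1},
  {"dx": 0, "dy": 0, "dz": 0.013, "roll": 0, "jaw": 1},
  {"dx": 0, "dy": 0, "dz": 0.0145, "roll": 0, "jaw": 1},
  {"dx": 0, "dy": 0, "dz": 0.0145, "roll": 0, "jaw": 1},
])

```text
time: 5.35
position: [0.5589, 0.0685, 0.067]
eef_rot: [-0.0, -0.021, 1.0, 0.0]
contact_force: [-5.1, 0.6, 15.5]
opening: -0.0002
```

Emit:
play_rows([
  {"dx": 0, "dy": 0, "dz": -0.01, "roll": 0, "jaw": 1},
  {"dx": 0, "dy": 0, "dz": -0.025, "roll": 0, "jaw": 1},
  {"dx": 0, "dy": 0.03, "dz": -0.035, "roll": 0, "jaw": 1},
  {"dx": 0, "dy": 0.06, "dz": -0.04, "roll": 0, "jaw": 1},
  {"dx": 0, "dy": 0.06, "dz": -0.04, "roll": 0, "jaw": 1},
])

```text
time: 5.98
position: [0.5572, 0.1296, 0.107]
eef_rot: [0.001, -0.022, 1.0, 0.0]
contact_force: [0.2, -0.0, -0.7]
opening: -0.0
```

```bash
python3 -c "
from h import *
tgt([.559,.068,.067])
for c in ('side',):
    f=save(c,c+'7')
    x,y,ww,hh=(255,175,100,100)
    cv2.imwrite(f'pics/{c}7z.png',cv2.resize(f[y:y+hh,x:x+ww,::-1],None,fx=5,fy=5,interpolation=cv2.INTER_CUBIC))
"
```

```text
t 5.975 pos [0.5572 0.1296 0.107 ] F [ 0.16 -0.02 -0.69] open -0.0
yang 92.54 z [ 2.1e-03  6.0e-04 -1.0e+00] d [ 0.001  -0.0617  0.04  ]
```

View pics/side7z.png

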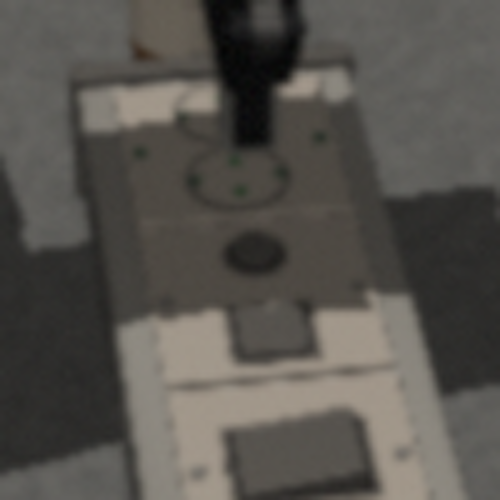

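The reset button is home: it is flat, centred at (272,329) as at the start, and it held 15 N at z=0.067. The test button is free. Next is the rocker's +x half.

Emit:
play_rows([
  {"dx": -0.005, "dy": -0.045, "dz": 0, "roll": 0, "jaw": 1},
  {"dx": -0.01, "dy": -0.09, "dz": 0, "roll": 0, "jaw": 1},
  {"dx": -0.016, "dy": -0.131, "dz": 0.0, "roll": 0, "jaw": 1},
  {"dx": -0.016, "dy": -0.131, "dz": 0.015, "roll": 0, "jaw": 1},
  {"dx": -0.016, "dy": -0.131, "dz": 0.023, "roll": 0, "jaw": 1},
])

```text
time: 6.65
position: [0.5771, -0.0028, 0.0817]
eef_rot: [-0.001, -0.02, 1.0, 0.0]
contact_force: [0.0, -0.8, 0.1]
opening: -0.0001
```

```bash
python3 -c "
from h import *
tgt([.578,-.0017,.0695])
for c in ('side',):
    f=save(c,c+'8')
    x,y,ww,hh=(265,200,100,100)
    cv2.imwrite(f'pics/{c}8z.png',cv2.resize(f[y:y+hh,x:x+ww,::-1],None,fx=5,fy=5,interpolation=cv2.INTER_CUBIC))
"
```

```text
t 6.65 pos [ 0.5771 -0.0028  0.0817] F [ 0.01 -0.79  0.11] open -0.0001
yang 92.32 z [-1.8e-03  1.0e-04 -1.0e+00] d [-0.001   0.001   0.0122]
```

View pics/side8z.png

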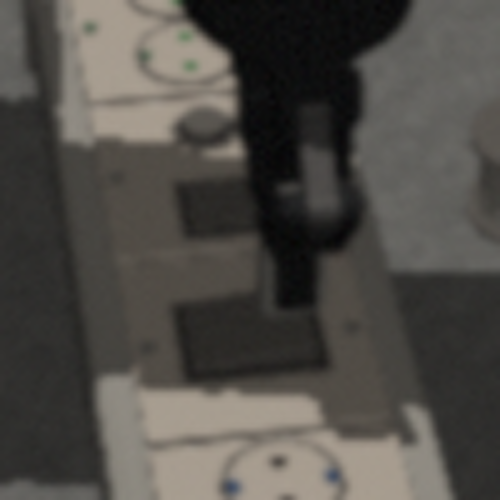

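The tip at about (295,300) is over the far half of the rocker. I'll press now.

Emit:
play_rows([
  {"dx": 0, "dy": 0, "dz": 0.006, "roll": 0, "jaw": 1},
  {"dx": 0, "dy": 0, "dz": 0.01, "roll": 0, "jaw": 1},
  {"dx": 0, "dy": 0, "dz": 0.0125, "roll": 0, "jaw": 1},
  {"dx": 0, "dy": 0, "dz": 0.0145, "roll": 0, "jaw": 1},
  {"dx": 0, "dy": 0, "dz": 0.0145, "roll": 0, "jaw": 1},
])

```text
time: 7.32
position: [0.5784, -0.0018, 0.0696]
eef_rot: [0.0, -0.021, 1.0, 0.0]
contact_force: [-4.2, 1.2, 12.3]
opening: 0.0003
```

Emit:
play_rows([
  {"dx": 0, "dy": 0, "dz": -0.01, "roll": 0, "jaw": 1},
  {"dx": 0, "dy": 0, "dz": -0.03, "roll": 0, "jaw": 1},
  {"dx": 0, "dy": 0.03, "dz": -0.07, "roll": 0, "jaw": 1},
  {"dx": 0, "dy": 0.08, "dz": -0.1, "roll": 0, "jaw": 1},
  {"dx": 0, "dy": 0.12, "dz": -0.13, "roll": 0, "jaw": 1},
])

```text
time: 7.95
position: [0.5727, 0.119, 0.1997]
eef_rot: [0.0, -0.021, 1.0, 0.0]
contact_force: [0.4, 0.3, 0.1]
opening: 0.0001
```

```bash
python3 -c "
from h import *
tgt([.578,-.0017,.0695])
for c in ('side',):
    f=save(c,c+'9')
    x,y,ww,hh=(255,200,100,100)
    cv2.imwrite(f'pics/{c}9z.png',cv2.resize(f[y:y+hh,x:x+ww,::-1],None,fx=5,fy=5,interpolation=cv2.INTER_CUBIC))
"
```

```text
t 7.95 pos [0.5727 0.119  0.1997] F [0.4  0.29 0.08] open 0.0001
yang 92.4 z [ 3.e-04  0.e+00 -1.e+00] d [-0.0002 -0.1208  0.1302]
```

View pics/side9z.png

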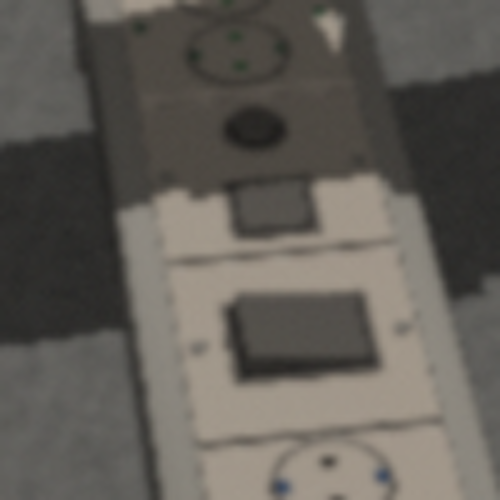

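The rocker has flipped: its robot-side edge now stands up at (235,340) and its far side is low at (370,360). The reset button is still flush at (272,208) and the test button is free. I'm handing in.

```bash
python3 -c "
from h import *
print(bot.job_done())"
```

```text
the job is handed in; nothing more can be done
None
```

I proved the trip, reset it and then switched the outlets on, all with the shut fingertips, and handed the job in at about 8 s of the 40 s allowed.

1. **Test button:** my first press stopped short of the trip at 2.4 N. I pressed about 2 mm further and the reset button visibly popped up.
2. **Reset button:** it went down to 67 mm above the bench and held about 15 N at its stop. In the picture taken after lifting off, it was flush again and the test button was free.
3. **Rocker:** I pressed its far half until it stopped at about 12 N. The last picture shows it tilted the other way, with the reset button still home.

At hand-in the arm was clear of everything, with the fingertips 0.2 m above the bench.

**Checks:**
- The joint values can't be read directly, so I judged the button and rocker states from the pictures, forces and heights.
- The two cameras disagreed by 4 to 6 mm along y. I used averaged positions and corrected by about 2 mm from the side view, and each press landed where intended.
- I did not measure the screwdriver, bottle, tray and spool again at the end. The arm's path stayed clear of them.

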